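# Press the fallen volume knob back onto the hallway radio and hold it in

### The arm

A 7-joint arm with a two-finger parallel gripper is mounted at the origin on the work surface. World frame = base frame: x ahead of the robot, y to its left, z up, the work surface at z = 0. Lengths are in m, angles in rad, forces in N, time in s.
With the tool pointing down it reaches from about 0.4 to 0.9 m from the base axis. Payload 5.5 kg.
Tool frame: the origin (TCP) lies where the fingers leave the gripper's body, on its centre line; the fingertips stand 66 mm ahead of it and the grasp point (between the pads) lies 47 mm ahead of it; x points along the fingers, y is the direction in which the jaws open and shut, and the axes are right-handed (so a half turn about x gives the same grasp; the last joint's range is limited). The gripper opens to 92 mm and grips with 3 to 60 N. Pads are 19 mm wide; open, the fingers measure 130 mm over their backs; the gripper's body (75 mm by 190 mm) begins 47 mm behind the grasp point.
Start: joints at [0.263, 0.501, -0.427, 1.55, 0.221, 1.138, -0.21], TCP at [0.65, 0, 0.292] pointing down, gripper open.
Joint ranges: [-2.88, 2.88], [-0.31, 2.03], [-1.54, 1.56], [0.2, 2.42], [-1.41, 4.55], [0.19, 2.02], [-2.57, 2.57]. Speed limits (rad/s): [2.57, 2.57, 3.14, 3.14, 3.14, 3.14, 3.14].

### API

Orientations are given as a 3x3 rotation matrix whose columns are the frame's x, y, z axes.
In Python, from station import ctrl gives the robot as it stands. The module is installed in compiled form; this text tells all that it offers.
- The arm moves only by the tool step_arm, never from a script. Its argument "increments" is a list of rows, each a list of 4 numbers: the shift along the tool's x, y, z in mm, then the turn about the tool's x in rad. A call has exactly 10 rows; each row shifts and turns the commanded pose from where the row before left it, along the tool's axes as they then stand; what a row does not reach is not made up. A row lasts 1/12 s, in which the tool goes at most 41.7 mm and 7.16 degrees, less where a joint would pass 70% of its speed; a pose out of reach is approached as far as the arm can. A call with a gripper value outside its range is refused whole. "grip" is the finger opening in mm, from 0 to 91.8, set as the call begins (left out, the last holds). The fingers move at their own pace and stop on an object; the grip force is fixed at half the most. Time passes only in rows, so rows that do not move let the fingers close, or fill a call up. It gives the time, the measured TCP pose, the force and the opening at its end, in the units of the state.
- ctrl.read_state(): the state, without advancing time (a new reading comes with each control period).
- ctrl.capture(name): name is "scene" or "side" or "wrist"; returns a dict with "color" (384x512x3 uint8, red, green, blue), "intrinsics" (3x3 intrinsics, pixels), "eye" and "orientation" of the camera in the world; the wrist camera has in their place "hand_eye" (4x4, takes a point from camera to tool coordinates, whose origin is the TCP and whose axes are the tool frame's). Camera axes: x right, y up, looking along -z (the intrinsics and any distortion apply to the point x, -y, -z); pixel columns grow to the right and rows downward; lengths in m; the calibration is good to about 2 mm. A picture is of the moment at which its call begins: read the wrist's pose just before it. There is no depth.
- ctrl.hand_in(): hands the job in, once; it reports no verdict.
The state is a dict: "t": time; "joint_pos": joint angles; "joint_vel": joint speeds; "joint_efforts": joint torques, N m; "tool_pos": TCP position; "ee_rot": TCP orientation; "wrist_force": force on the tool from outside, world axes, zero at the start; "moment": the same for the moment, N m; "opening": finger opening in m.
Only numpy, scipy, OpenCV 4.12 (cv2) and the standard library are available. Lean on these libraries where they do the work, as an engineer would, in place of code of your own. Each camera call takes 0.05 s, during which the arm holds its last target. There are 200 camera calls.

### The job

The radio's volume knob has come off and is lying in the silicone key tray. Pick it up, turn it so that its bore matches the flat on the radio's bare spindle, push it fully home and press it in firmly, spindle and all, because the radio only switches on while the knob is held in: finish with your hand still on the knob, keeping it pressed in, not letting go. Don't use brute force on the radio, and leave the other things on the shelf as they are.

Things in the scene. Friction and masses are not known exactly. Their poses are not given: they have to be found in the camera images.
- knob: Black plastic radio knob, loose, 45 g, standing on its underside in the tray. Round skirt 48 mm across, 18 mm high; on it, centred, an upright grip bar 44 mm long (along the knob's x), 14 mm wide, 20 mm high with flat parallel sides: 38 mm high in all. A small nose juts from the bar's +x end; a thin white line on the bar's top runs from the axis to the nose. Origin: centre of underside, z up.
- knob_nose (a point): Tip of the knob's nose (6 mm wide): 31 mm from the axis along the knob's +x, 24 mm above its underside. The nose shows where the flat of the hidden bore is.
- knob_bore (a point): Mouth of the knob's D-shaped bore, at the centre of its underside; axes as the knob's. The bore goes 14 mm up on the axis and is closed above; 13.4 mm across, its flat 2.7 mm from the axis on the +x (nose) side.
- spindle_tip (a point): Centre of the top end of the bare steel spindle, an upright D-shaft 22 mm tall on the radio's top: 12 mm in diameter, flat 2 mm from the axis, last 1.5 mm chamfered by 1 mm. Axes turn and sink with it: z up, +x towards its flat. It turns stiffly (0.15 N m). Knob home: its underside 14 mm below this point, nose on the flat's side, within about 7 degrees; the chamfer forgives about 1 mm.
- spindle (a joint): How far the spindle is pressed in, m: 0 released, 0.005 fully in (stop). A spring pushes it out: it starts to move at about 3 N, 3 mm takes about 8 N, 5 mm about 11 N. The switch closes just past 3 mm. With the knob on and pressed to the stop, its underside is still 3 mm above the radio's top.
- radio: Grey plastic table radio, heavy and firmly placed, 110 mm (x) by 200 mm (y) by 85 mm high, its grille facing its -x side. Origin: centre of its underside; top face 85 mm above. The spindle stands on the top face 55 mm from the centre towards the radio's -y end; low flat buttons and vents towards the other end.
- tray: Light grey silicone key tray, fixed, 140 mm (x) by 170 mm (y), rim 14 mm high, walls and floor 5 mm thick. Origin: centre of its underside. It stands, like everything else, on a glass shelf whose top is 40 mm above the work surface. The knob lies in its middle part.
- key: Bystander: brass door key, 55 mm long, 4 mm thick, loose in the tray near the rim, its edge over 35 mm from the knob's axis. Origin: centre of its round bow.
- tyre_gauge: Bystander: black tyre gauge lying along its x, 137 mm long, 20 mm high. Origin: middle of its barrel, underside.
- lunch_box: Bystander: purple lunch box with a clip-on lid, 126 x 190 x 60 mm, at the back. Origin: centre of underside.
- cat: Bystander: white ceramic sitting-cat incense holder, 66 mm across, 110 mm high, at the back. Origin: centre of underside.
- polish_tin: Bystander: flat round shoe-polish tin, 70 mm across, 26 mm high, nearest the robot. Origin: centre of underside.
- jar: Bystander: small lidded jar, 56 mm across, 75 mm high, at the back. Origin: centre of underside.
- torch: Bystander: black pocket torch lying down, 125 mm long, 32 mm high, at the left. Origin: near the middle, underside.
Things that resemble listed ones, but are neither listed nor needed, are in the scene too. Of the things that look like the knob, the smallest one is meant.

How it is judged:
By the outcome, as a careful person would: the job done as asked, in the order asked, and still so for the second after the job is handed in, while the arm keeps its last pose, push and grip.
It also fails if it takes over 40 s, if anything falls off the work surface, if the arm or the gripper's body presses on something with over 40 N, if the wrist force passes 120 N, or if a joint passes its speed limit or range.

## Working session

There is one attempt and no reset: what is moved stays moved. The work goes in short steps, Python scripts to look and compute and a tool call to move; the robot and the scene stay as the last step left them, time stands still between calls to the robot, and variables do not carry over. Pictures are saved under pics/ and viewed, about 8 in all and at most 12, crops included, and the job is handed in when it is done.

Besides the shell and the picture viewer there is one more tool, called after ">>>" by a JSON object that holds its "op" and its "data", one argument or row to a line. step_arm: Moves the arm, as the interface text tells. Its arguments: {"type":"object","properties":{"increments":{"type":"array","items":{"type":"array","items":{"type":"number"}}},"grip":{"type":"number"}},"required":["increments"]}

```bash
mkdir -p pics; cat > h.py <<'E'
import numpy as np, cv2
from station import ctrl
def cap(name):
    s=ctrl.read_state(); c=ctrl.capture(name); K=np.array(c["intrinsics"])
    if "hand_eye" in c:
        T=np.eye(4); T[:3,:3]=np.array(s["ee_rot"]); T[:3,3]=s["tool_pos"]
        M=T@np.array(c["hand_eye"]); R,e=M[:3,:3],M[:3,3]
    else: R,e=np.array(c["orientation"]),np.array(c["eye"])
    return dict(im=np.array(c["color"]),K=K,R=R,e=e,keys=list(c.keys()),d=c.get("distortion"))
def ray(c,u,v):
    d=np.linalg.inv(c["K"])@[u,v,1]; d=c["R"]@[d[0],-d[1],-d[2]]; return d/np.linalg.norm(d)
def onz(c,u,v,z):
    d=ray(c,u,v); return c["e"]+d*(z-c["e"][2])/d[2]
def proj(c,p):
    q=c["R"].T@(np.asarray(p)-c["e"]); q=c["K"]@[q[0],-q[1],-q[2]]; return q[:2]/q[2]
def cross(c1,p1,c2,p2):
    d1,d2=ray(c1,*p1),ray(c2,*p2)
    A=np.stack([d1,-d2],1); t=np.linalg.lstsq(A,c2["e"]-c1["e"],rcond=None)[0]
    a,b=c1["e"]+t[0]*d1,c2["e"]+t[1]*d2
    return (a+b)/2,np.linalg.norm(a-b)
def save(c,n): cv2.imwrite(n,cv2.cvtColor(c["im"],cv2.COLOR_RGB2BGR))
E
python3 - <<'E'
from h import *
import pickle
for n in("scene","side","wrist"):
    c=cap(n); print(n,c["keys"],c["K"].round(1).tolist(),c["e"].round(3),c["R"].round(2).tolist(),c["d"]); save(c,f"pics/{n}0.png"); pickle.dump(c,open(n+"0.pkl","wb"))
s=ctrl.read_state();print(s["t"],s["ee_rot"],s["wrist_force"],s["opening"])
E
```

```text
scene ['color', 'intrinsics', 'eye', 'orientation'] [[381.1, 0.0, 254.7], [0.0, 381.1, 190.7], [0.0, 0.0, 1.0]] [ 0.917 -0.487  0.879] [[0.77, -0.47, 0.42], [0.64, 0.58, -0.51], [-0.01, 0.66, 0.75]] None
side ['color', 'intrinsics', 'eye', 'orientation'] [[419.5, 0.0, 257.7], [0.0, 419.5, 196.6], [0.0, 0.0, 1.0]] [ 0.246 -0.67   0.999] [[0.95, 0.25, -0.21], [-0.32, 0.71, -0.63], [-0.01, 0.66, 0.75]] None
wrist ['color', 'intrinsics', 'hand_eye'] [[300.4, 0.0, 257.2], [0.0, 300.4, 186.9], [0.0, 0.0, 1.0]] [0.649 0.068 0.384] [[1.0, -0.0, 0.0], [0.0, 0.97, 0.26], [-0.0, -0.26, 0.97]] None
0.15 [[-1.54612688e-03  9.99998805e-01  1.96802741e-05]
 [ 6.72918893e-05  1.97843395e-05 -9.99999998e-01]
 [-9.99998802e-01 -1.54612555e-03 -6.73223979e-05]] [-0.25780958  1.13409596 -0.40273092] 0.0919419000903425
```

View pics/scene0.png

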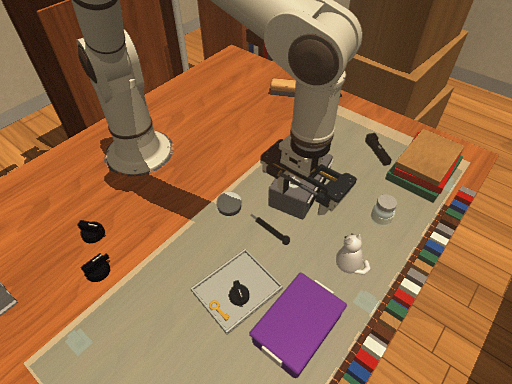

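View pics/wrist0.png

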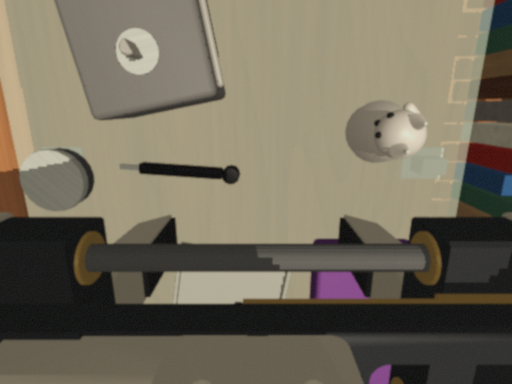

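View pics/side0.png

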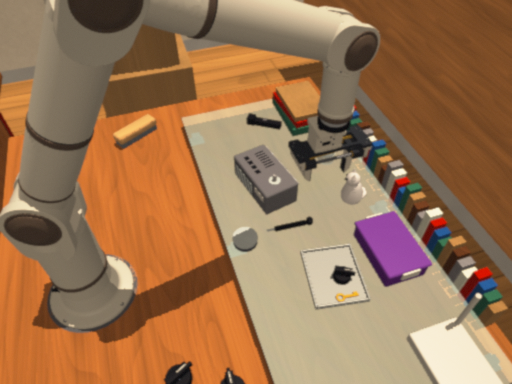

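The scene view shows the knob at about (239,293) in the tray. The side view has it at (343,274), with the radio spindle at about (274,180). The wrist view shows the radio top and spindle near (137,50). Next I'll triangulate these points.

```bash
python3 - <<'E'
from h import *
import pickle
S,D,W=[pickle.load(open(n+"0.pkl","rb")) for n in("scene","side","wrist")]
print("knob",cross(S,(239,293),D,(343,274)))
print("spindle side-wrist",cross(D,(274,179),W,(128,46)))
for c,p in((S,(239,293)),(D,(343,274))): print(onz(c,*p,0.065))
print("spindle on z .147",onz(W,128,46,.147),onz(D,274,179,.147))
a=cv2.resize(S["im"][245:335,185:285],None,fx=4,fy=4,interpolation=2)
b=cv2.resize(D["im"][235:315,295:375],None,fx=4,fy=4,interpolation=2)
c=cv2.resize(D["im"][140:220,225:305],None,fx=4,fy=4,interpolation=2)
d=cv2.resize(W["im"][0:120,50:230],None,fx=2,fy=2,interpolation=2)
o=np.zeros((600,800,3),np.uint8)
o[:360,:400]=a; o[:320,400:720]=b; o[360:600,0:360]=d; o[320:600,400:720]=c[:280]
cv2.imwrite("pics/crop1.png",o[:,:,::-1])
E
```

```text
knob (array([ 0.62707028, -0.20132388,  0.06169886]), np.float64(0.003569994573930495))
spindle side-wrist (array([0.55095349, 0.11141552, 0.13213645]), np.float64(0.005982481674637933))
[ 0.62769054 -0.20062401  0.065     ]
[ 0.62576355 -0.20492568  0.065     ]
spindle on z .147 [0.5545093  0.11093761 0.147     ] [0.54721868 0.09505733 0.147     ]
```

View pics/crop1.png

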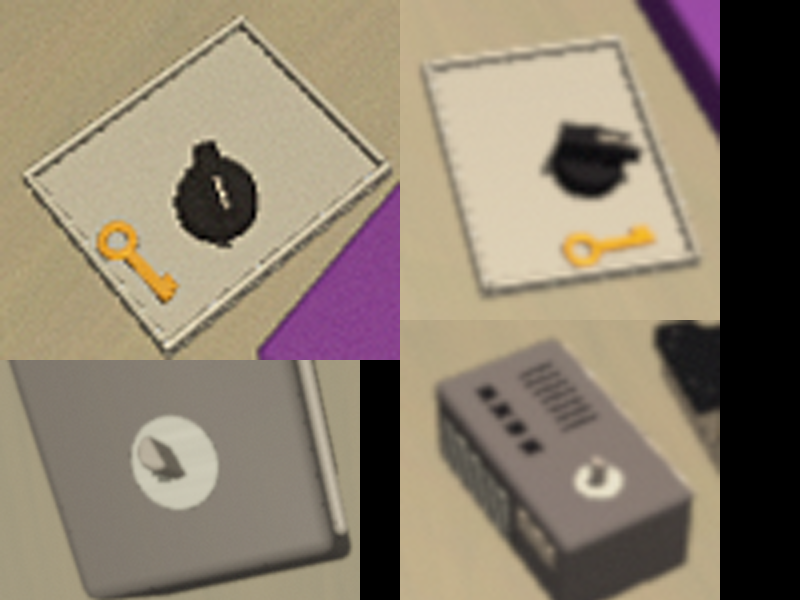

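The crops show the tray with the key, and the spindle with its flat visible. The nose direction is still unclear, so I'll bring the wrist camera over the knob.

>>> {"op": "step_arm", "data": {
  "increments": [
    [4,-2,25,0],
    [4,-2,25,0],
    [4,-2,25,0],
    [4,-2,25,0],
    [4,-2,25,0],
    [4,-2,25,0],
    [4,-2,25,0],
    [4,-2,25,0],
    [4,-2,25,0],
    [4,-2,25,0]
  ]
}}

```text
t: 0.98
tool_pos: [0.6295, -0.2511, 0.2516]
ee_rot: [[-0.001, 1.0, 0.0], [0.0, 0.0, -1.0], [-1.0, -0.001, -0.0]]
wrist_force: [-0.5, -0.4, -0.6]
opening: 0.0916
```

```bash
python3 - <<'E'
from h import *
import pickle
c=cap("wrist"); pickle.dump(c,open("w1.pkl","wb")); print(c["e"],proj(c,[.627,-.201,.065]))
r=np.vstack([c["im"][:240]]); cv2.imwrite("pics/w1.png",cv2.resize(r,(800,375),interpolation=2)[:,:,::-1])
E
```

```text
[ 0.62863161 -0.18289831  0.34388958] [255.69633407 127.65913974]
```

View pics/w1.png

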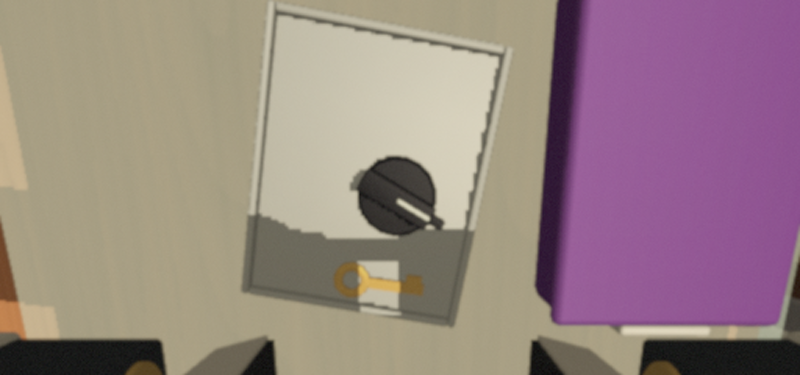

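The nose points lower right in display pixels: the white line runs from (398,202) to (437,225), about -30° in the world frame. I'll take a second wrist view for height, then view the spindle.

>>> {"op": "step_arm", "data": {
  "increments": [
    [0,-7,-3,0],
    [0,-7,-3,0],
    [0,-7,-3,0],
    [0,-7,-3,0],
    [0,-7,-3,0],
    [0,-7,-3,0],
    [0,-7,-3,0],
    [0,-7,-3,0],
    [0,0,0,0],
    [0,0,0,0]
  ]
}}

```text
t: 1.87
tool_pos: [0.5737, -0.2259, 0.2525]
ee_rot: [[0.0, 1.0, 0.0], [-0.0, 0.0, -1.0], [-1.0, 0.0, 0.0]]
wrist_force: [-0.4, 0.1, -0.3]
opening: 0.0919
```

```bash
cat > knob.py <<'E'
from h import *
def knob(c,guess,r=60):
    u,v=proj(c,guess); x0,y0=int(max(u-r,0)),int(max(v-r,0))
    im=cv2.resize(c["im"][y0:y0+2*r,x0:x0+2*r],None,fx=4,fy=4,interpolation=cv2.INTER_CUBIC)
    g=cv2.cvtColor(im,cv2.COLOR_RGB2GRAY); m=(g<62).astype(np.uint8)
    m=cv2.morphologyEx(m,cv2.MORPH_CLOSE,np.ones((25,25)))
    o=cv2.morphologyEx(m,cv2.MORPH_OPEN,cv2.getStructuringElement(2,(81,81)))
    cs,_=cv2.findContours(o,0,1); k=max(cs,key=cv2.contourArea); (a,b),rad=cv2.minEnclosingCircle(k)
    el=cv2.fitEllipse(k)
    f=np.zeros_like(m); cv2.circle(f,(int(a),int(b)),int(rad*1.1),1,-1)
    w=((g>105)&(f>0)).astype(np.uint8)
    n,l,st,ce=cv2.connectedComponentsWithStats(w)
    i=max([j for j in range(1,n)],key=lambda j: st[j,4] if np.hypot(*(ce[j]-[a,b]))<rad*.8 else 0)
    ys,xs=np.nonzero(l==i); (wc,ws,wa)=rec=cv2.minAreaRect(np.stack([xs,ys],1).astype(np.float32))
    bp=cv2.boxPoints(rec); e=sorted([(np.linalg.norm(bp[q]-bp[(q+1)%4]),q) for q in range(4)])
    ends=[(bp[q]+bp[(q+1)%4])/2 for _,q in e[:2]]
    t=lambda p: ((np.array(p)+.5)/4-.5+[x0,y0])
    return t(el[0]),np.array(el[1])/4,[t(p) for p in ends],np.array(ws)/4,im
E
python3 - <<'E'
from knob import *
import pickle
c2=cap("wrist"); pickle.dump(c2,open("w2.pkl","wb")); c1=pickle.load(open("w1.pkl","rb"))
K=[]
for i,c in enumerate((c1,c2)):
    el,ax,en,ws,im=knob(c,[.627,-.201,.065]); K.append((el,en)); print(el,ax,en,ws)
    for z in(.063,): print("skirt",onz(c,*el,z), "diam",ax*(c["e"][2]-z)/300.4)
    P=[onz(c,*p,.083) for p in en]; print("line",P,np.degrees(np.arctan2(*(P[1]-P[0])[1::-1])))
print("3d skirt",cross(c1,K[0][0],c2,K[1][0]))
for j in(0,1): print("3d line",cross(c1,K[0][1][j],c2,K[1][1][j]))
E
```

```text
[247.17425919 125.91123581] [34.1075058  48.02534866] [array([238.55948257, 150.91120148]), array([242.95259094,  98.19396973])] [33.09362411 52.89996338]
skirt [ 0.61916596 -0.19955605  0.063     ] diam [0.03189229 0.04490619]
line [array([ 0.61216235, -0.21974966,  0.083     ]), array([ 0.61650658, -0.17569705,  0.083     ])] 84.36800170937458
[309.64710999 155.25494003] [37.10454559 51.51514435] [array([293.90071487, 125.72743607]), array([342.64915466, 150.48052979])] [54.67289734 22.2008667 ]
skirt [ 0.62230342 -0.20167167  0.063     ] diam [0.0347994  0.04831473]
line [array([ 0.60416246, -0.17312796,  0.083     ]), array([ 0.64742395, -0.19433177,  0.083     ])] -26.110924263283355
3d skirt (array([ 0.61958402, -0.19887041,  0.07915523]), np.float64(0.0005992021819872534))
3d line (array([ 0.60672233, -0.19051106,  0.14115593]), np.float64(0.04558158383119428))
3d line (array([ 0.62040482, -0.17955829,  0.17981714]), np.float64(0.0026645595252632504))
```

>>> {"op": "step_arm", "data": {
  "increments": [
    [0,0,-27,0],
    [0,0,-27,0],
    [0,0,-27,0],
    [0,0,-27,0],
    [0,0,-27,0],
    [0,0,-27,0],
    [0,0,-27,0],
    [0,-2,-27,0],
    [0,-2,-27,0],
    [0,-2,-27,0]
  ]
}}

```text
t: 2.75
tool_pos: [0.5684, 0.0453, 0.2524]
ee_rot: [[0.001, 1.0, -0.0], [0.0, -0.0, -1.0], [-1.0, 0.001, -0.0]]
wrist_force: [-0.3, -0.2, 0.1]
opening: 0.0917
```

```bash
python3 - <<'E'
from h import *
import pickle
c=cap("wrist"); pickle.dump(c,open("w3.pkl","wb")); u,v=proj(c,[.553,.109,.147]);print(c["e"],u,v)
u,v=int(u),int(v); x0,y0=max(u-90,0),max(v-65,0)
cv2.imwrite("pics/w3.png",cv2.resize(c["im"][y0:y0+130,x0:x0+180],None,fx=4,fy=4,interpolation=2)[:,:,::-1]); print(x0,y0)
E
```

```text
[0.56738216 0.11354762 0.344637  ] 234.57334649864467 114.48876991673446
144 49
```

View pics/w3.png

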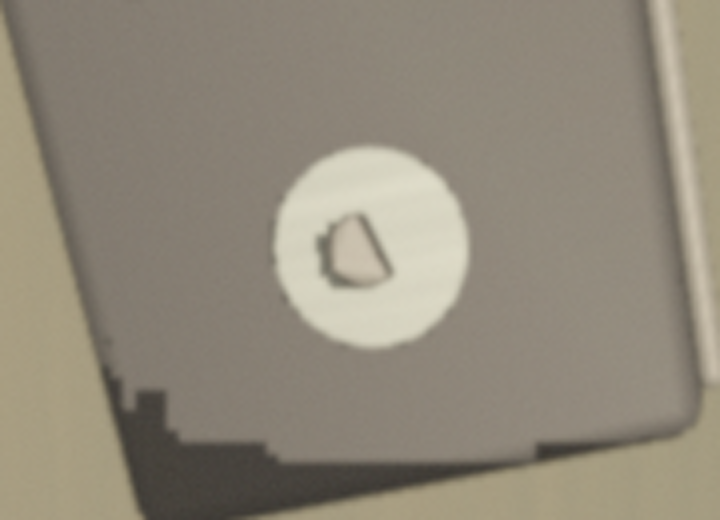

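The spindle's D is clear, with the flat edge running from (360,212) to (392,274) in the crop, so the flat's normal is about +27°. I'll turn the tool to its final orientation over the spindle, so the camera bias cancels, and measure again.

>>> {"op": "step_arm", "data": {
  "increments": [
    [0,-24,-12,0],
    [0,-24,-12,0],
    [0,-24,-12,0],
    [0,0,0,0.12],
    [0,0,0,0.12],
    [0,0,0,0.12],
    [0,0,0,0.12],
    [0,0,0,0.12],
    [0,0,0,0.12],
    [0,0,0,0.12]
  ]
}}

```text
t: 3.63
tool_pos: [0.4966, 0.08, 0.2524]
ee_rot: [[0.001, 0.663, -0.749], [0.0, -0.749, -0.663], [-1.0, 0.0, -0.001]]
wrist_force: [0.4, 0.8, 0.1]
opening: 0.0918
```

>>> {"op": "step_arm", "data": {
  "increments": [
    [0,0,0,0.09],
    [0,0,0,0.09],
    [0,0,0,0.08],
    [0,0,0,0],
    [0,0,0,0],
    [0,0,0,0],
    [0,0,0,0],
    [0,0,0,0],
    [0,0,0,0],
    [0,0,0,0]
  ]
}}

```text
t: 4.47
tool_pos: [0.496, 0.08, 0.2522]
ee_rot: [[-0.0, 0.454, -0.891], [0.0, -0.891, -0.454], [-1.0, -0.0, 0.0]]
wrist_force: [1.5, -1.1, -0.3]
opening: 0.0918
```

```bash
cat > spin.py <<'E'
from h import *
def spin(c,guess,z=.147):
    "white disc ellipse centre, D top contour analysis"
    u,v=proj(c,guess); r=45; x0,y0=max(int(u)-r,0),max(int(v)-r,0)
    im=cv2.resize(c["im"][y0:y0+2*r,x0:x0+2*r],None,fx=8,fy=8,interpolation=cv2.INTER_CUBIC)
    return x0,y0,im
E
python3 - <<'E'
from spin import *
import pickle
c=cap("wrist"); pickle.dump(c,open("w4.pkl","wb"))
s=ctrl.read_state(); print(s["t"],s["joint_pos"],s["tool_pos"]); o=[]
for k in(3,4):
    c=pickle.load(open(f"w{k}.pkl","rb")); u,v=proj(c,[.553,.109,.147]); x0,y0=int(u)-25,int(v)-25
    print(k,u,v,x0,y0); o.append(cv2.resize(c["im"][y0:y0+50,x0:x0+50],(400,400),interpolation=cv2.INTER_CUBIC))
cv2.imwrite("pics/sp.png",np.hstack(o)[:,:,::-1])
E
```

```text
4.5167 [ 0.06327635  0.27130869 -0.32077649  1.95845915  0.10574856  0.92769925
 -1.4097965 ] [0.4959992  0.07997839 0.25222131]
3 234.57334649864467 114.48876991673446 209 89
4 257.13153484252797 113.10257130973193 232 88
```

View pics/sp.png

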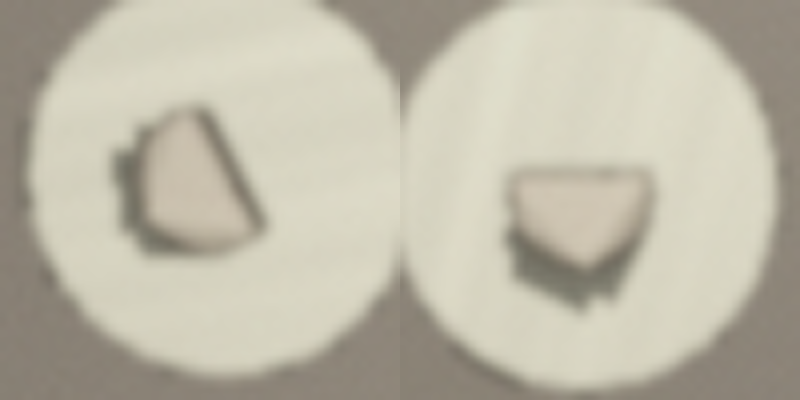

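In both views the D shows clearly. In view 4 (right half) the flat edge runs from (510,172) to (650,172), parallel to tool y, so the flat faces 27°. Next I'll fit the white disc in three views to get the camera bias.

```bash
python3 - <<'E'
from h import *
import pickle
from scipy.optimize import least_squares
C={k:pickle.load(open(f,"rb")) for k,f in((0,"wrist0.pkl"),(3,"w3.pkl"),(4,"w4.pkl"))}
tool={0:0,3:0,4:1.10}; pts={}
for k,c in C.items():
    u,v=proj(c,[.555,.109,.126]) if k else (137,50)
    r=40; x0,y0=max(int(u)-r,0),max(int(v)-r,0)
    im=cv2.resize(c["im"][y0:y0+2*r,x0:x0+2*r],None,fx=4,fy=4,interpolation=cv2.INTER_CUBIC)
    g=cv2.cvtColor(im,cv2.COLOR_RGB2GRAY); t,m=cv2.threshold(g,175,255,0)
    cs,_=cv2.findContours(m,0,1); q=max(cs,key=cv2.contourArea); q=cv2.convexHull(q)
    e=cv2.fitEllipse(q); p=(np.array(e[0])+.5)/4-.5+[x0,y0]; pts[k]=p
    print(k,p,np.array(e[1])/4,onz(c,*p,.125)[:2],"diam",np.array(e[1])/4*(c["e"][2]-.125)/300)
print("cross 0-3",cross(C[0],pts[0],C[3],pts[3]),"3-4",cross(C[3],pts[3],C[4],pts[4]))
def f(x,z=.125):
    r=[]
    for k,c in C.items():
        a=tool[k]; y=np.array([np.cos(a),-np.sin(a)]); zt=np.array([-np.sin(a),-np.cos(a)])
        r+=list(onz(c,*pts[k],z)[:2]-x[:2]-x[2]*y-x[3]*zt)
    return np.array(r)
s=least_squares(f,[.55,.1,0,0]); print(s.x,s.fun*1e3)
c=C[4]; print("axis from D view4",onz(c,254.25,112.1,.1455))
E
```

```text
0 [136.85295486  50.80778885] [41.21822357 46.87288284] [0.5524113  0.11139533] diam [0.03552447 0.04039801]
3 [236.4361496  110.28357697] [48.14663696 49.90323257] [0.55277471 0.11139102] diam [0.03524928 0.03653532]
4 [254.44039154 110.99984741] [48.27046967 49.99474335] [0.55305369 0.11116662] diam [0.03531424 0.03657571]
cross 0-3 (array([0.5527892 , 0.11132272, 0.12589154]), np.float64(0.00017811957308115528)) 3-4 (array([0.55308388, 0.11129483, 0.12917032]), np.float64(0.00028154486907699277))
[ 5.52638585e-01  1.10904201e-01 -4.55770435e-05 -4.88971962e-04] [-1.81706101e-01  2.15574311e-03  1.81706101e-01 -2.15574311e-03
 -5.02641548e-12 -1.22615947e-11]
axis from D view4 [0.55269102 0.1109217  0.1455    ]
```

The spindle axis is at (0.5527, 0.1110) and the views agree to 0.2 mm, with a hand-eye bias under 0.5 mm. Now I'll go to the knob at the grasp orientation.

>>> {"op": "step_arm", "data": {
  "increments": [
    [0,36,-2,0],
    [0,36,-2,0],
    [0,36,-2,0],
    [0,36,-2,0],
    [0,36,-2,0],
    [0,36,-3,0],
    [0,36,-3,0],
    [0,36,-3,0],
    [0,36,-3,0],
    [0,36,-3,0]
  ]
}}

```text
t: 5.35
tool_pos: [0.6822, -0.2311, 0.252]
ee_rot: [[-0.0, 0.454, -0.891], [0.0, -0.891, -0.454], [-1.0, -0.0, 0.0]]
wrist_force: [1.4, 0.1, -0.3]
opening: 0.0918
```

>>> {"op": "step_arm", "data": {
  "increments": [
    [0,0,0,-0.12],
    [0,0,0,-0.12],
    [0,0,0,-0.12],
    [0,0,0,-0.12],
    [0,0,0,-0.12],
    [0,0,0,-0.12],
    [0,0,0,-0.12],
    [0,0,0,-0.12],
    [0,0,0,-0.12],
    [0,0,0,-0.12]
  ]
}}

```text
t: 6.18
tool_pos: [0.6815, -0.2295, 0.2519]
ee_rot: [[-0.0, 0.994, 0.106], [0.0, 0.106, -0.994], [-1.0, -0.0, -0.0]]
wrist_force: [-0.1, -0.3, 0.2]
opening: 0.0918
```

>>> {"op": "step_arm", "data": {
  "increments": [
    [0,0,0,-0.12],
    [0,0,0,-0.12],
    [0,0,0,-0.12],
    [0,0,0,-0.12],
    [0,0,0,-0.12],
    [0,0,0,-0.12],
    [0,0,0,-0.12],
    [0,0,0,-0.107],
    [0,0,0,0],
    [0,0,0,0]
  ]
}}

```text
t: 7.02
tool_pos: [0.6815, -0.2297, 0.2519]
ee_rot: [[-0.0, 0.503, 0.864], [0.001, 0.864, -0.503], [-1.0, 0.0, -0.001]]
wrist_force: [-0.0, -0.5, -0.5]
opening: 0.0917
```

```bash
python3 - <<'E'
from h import *
import pickle
c=cap("wrist"); pickle.dump(c,open("w5.pkl","wb"))
s=ctrl.read_state(); print(s["t"],np.round(s["joint_pos"],2),s["tool_pos"]); o=[]
for k in(1,5):
    c=pickle.load(open(f"w{k}.pkl","rb")); u,v=proj(c,[.627,-.202,.065]); x0,y0=int(u)-33,int(v)-33
    print(k,u,v,x0,y0); o.append(cv2.resize(c["im"][y0:y0+66,x0:x0+66],(396,396),interpolation=cv2.INTER_CUBIC))
cv2.imwrite("pics/kn.png",cv2.convertScaleAbs(np.hstack(o)[:,:,::-1],alpha=1.6))
E
```

```text
7.0667 [ 0.69  0.71 -0.65  1.38  0.44  1.19  1.04] [ 0.68145921 -0.22966235  0.25198789]
1 255.6972781928051 128.77237481012733 222 95
5 254.5323701465066 116.84148962603179 221 83
```

View pics/kn.png

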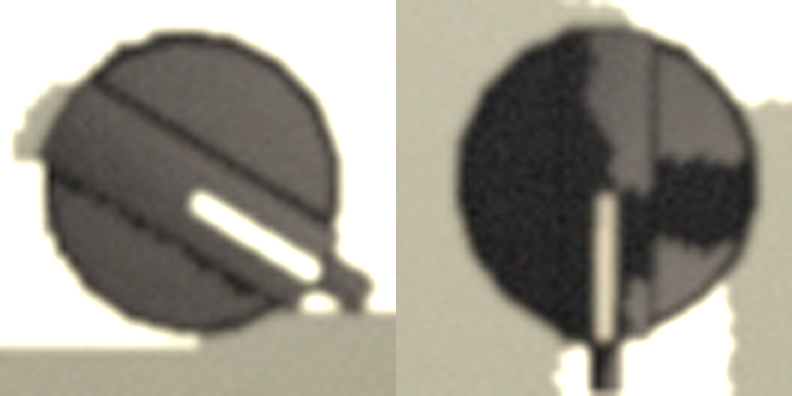

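View 5 shows the bar parallel to the fingers, with the line running from (606,190) to (603,345). The skirt is centred near (608,183) in view 5 and (192,182) in view 1.

```bash
python3 - <<'E'
from h import *
import pickle
c1,c2,c5=[pickle.load(open(f"w{k}.pkl","rb")) for k in(1,2,5)]
a=lambda p,x0,y0:(np.array(p)+.5)/6-.5+[x0,y0]
k1,k5=a((192,182.5),222,95),a((212.5,183),221,83); l1,l5=a((196,200),222,95),a((210,190),221,83); n1,n5=a((365,297),222,95),a((207,391),221,83)
e1,e5=a((320,275),222,95),a((207,345),221,83)
for n,p,q,z in(("skirt",k1,k5,.063),("lineStart",l1,l5,.083),("lineEnd",e1,e5,.083),("nose",n1,n5,.069)):
    print(n,onz(c1,*p,z),onz(c5,*q,z),cross(c1,p,c5,q))
D=[pickle.load(open(n+"0.pkl","rb")) for n in("scene","side")]
o=D[1]; im=o["im"]; 
# axis edges line start/end direction
P=[onz(c5,*l5,.083),onz(c5,*e5,.083)]; d=P[1]-P[0]; print("dir5",np.degrees(np.arctan2(d[1],d[0])),np.linalg.norm(d))
P=[onz(c1,*l1,.083),onz(c1,*e1,.083)]; d=P[1]-P[0]; print("dir1",np.degrees(np.arctan2(d[1],d[0])),np.linalg.norm(d))
s=ctrl.read_state(); R=np.array(s["ee_rot"]); t=np.array(s["tool_pos"])
for K in([.6275,-.2025,.045+.038],): print((R.T@(np.array(K)-t))*1e3)
E
```

```text
skirt [ 0.62505204 -0.19873257  0.063     ] [ 0.62483977 -0.19921123  0.063     ] (array([ 0.62494919, -0.19932337,  0.05280665]), np.float64(6.301568917542759e-05))
lineStart [ 0.6258698  -0.20004854  0.083     ] [ 0.62522234 -0.19974654  0.083     ] (array([ 0.62554784, -0.19992294,  0.08237065]), np.float64(0.0007134076919127706))
lineEnd [ 0.64368536 -0.21064914  0.083     ] [ 0.64374288 -0.21105617  0.083     ] (array([ 0.64412416, -0.21132221,  0.07732151]), np.float64(0.00026025793916923014))
nose [ 0.65138643 -0.21545884  0.069     ] [ 0.65098264 -0.21540054  0.069     ] (array([ 0.65144709, -0.21568955,  0.06626062]), np.float64(0.00037829759341973613))
dir5 -31.41046184065731 0.02170065142888637
dir1 -30.753451799244857 0.020730817261331056
[169.01052076  -3.70790929 -60.23280866]
```

The knob axis is at (0.6252, -0.1994) with the bar at -31.2°, and the heights agree. I'll descend now.

>>> {"op": "step_arm", "data": {
  "increments": [
    [0,-1,-32,0],
    [0,-1,-32,0.018],
    [12,0,0,0],
    [12,0,0,0],
    [12,0,0,0],
    [12,0,0,0],
    [12,0,0,0],
    [12,0,0,0],
    [12,0,0,0],
    [12,0,0,0]
  ],
  "grip": 45
}}

```text
t: 7.9
tool_pos: [0.6253, -0.1992, 0.1546]
ee_rot: [[-0.0, 0.516, 0.857], [0.0, 0.857, -0.516], [-1.0, 0.0, -0.001]]
wrist_force: [0.5, -0.1, -0.9]
opening: 0.0451
```

```bash
python3 - <<'E'
from h import *
s=ctrl.read_state(); R=np.array(s["ee_rot"]); t=np.array(s["tool_pos"])
print(t,(R.T@(np.array([.6252,-.1994,.131])-t))*1e3,np.degrees(np.arctan2(R[1,2],R[0,2])),s["opening"],s["wrist_force"])
E
```

```text
[ 0.62528125 -0.19917963  0.15456015] [23.56006517 -0.23638979  0.05735195] -31.058366866165084 0.04508149174295635 [ 0.45327244 -0.10005994 -0.92654658]
```

>>> {"op": "step_arm", "data": {
  "increments": [
    [6,0,0,0],
    [6,0,0,0],
    [6,0,0,0],
    [5,0,0,0],
    [0,0,0,0],
    [0,0,0,0],
    [0,0,0,0],
    [0,0,0,0],
    [0,0,0,0],
    [0,0,0,0]
  ]
}}

```text
t: 8.73
tool_pos: [0.6253, -0.1993, 0.1336]
ee_rot: [[0.001, 0.516, 0.857], [-0.0, 0.857, -0.516], [-1.0, 0.0, 0.001]]
wrist_force: [0.6, -0.0, 1.0]
opening: 0.0448
```

>>> {"op": "step_arm", "data": {
  "increments": [
    [0,0,0,0],
    [0,0,0,0],
    [0,0,0,0],
    [0,0,0,0],
    [0,0,0,0],
    [0,0,0,0],
    [0,0,0,0],
    [0,0,0,0],
    [0,0,0,0],
    [0,0,0,0]
  ],
  "grip": 8
}}

```text
t: 9.57
tool_pos: [0.6252, -0.1992, 0.1332]
ee_rot: [[0.0, 0.516, 0.857], [0.0, 0.857, -0.516], [-1.0, 0.0, 0.0]]
wrist_force: [-0.4, -0.3, 0.2]
opening: 0.0135
```

```bash
python3 - <<'E'
from h import *
s=ctrl.read_state(); R=np.array(s["ee_rot"]); t=np.array(s["tool_pos"])
print(t,np.degrees(np.arctan2(R[1,2],R[0,2])),s["opening"],s["wrist_force"])
E
```

```text
[ 0.62516703 -0.19916372  0.1331998 ] -31.038375179110943 0.013541940847948223 [-0.44604393 -0.34862883  0.21296069]
```

The bar is gripped at 13.5 mm. Next I'll lift, travel and turn.

>>> {"op": "step_arm", "data": {
  "increments": [
    [-6,0,0,0],
    [-12,0,0,0],
    [-13,0,0,0],
    [-13,0,0,0],
    [-13,0,0,0],
    [-13,0,0,0],
    [-13,0,0,0],
    [-13,0,0,0],
    [-13,0,0,0],
    [-13,0,0,0]
  ]
}}

```text
t: 10.4
tool_pos: [0.6252, -0.1992, 0.2567]
ee_rot: [[0.0, 0.516, 0.857], [-0.0, 0.857, -0.516], [-1.0, 0.0, 0.0]]
wrist_force: [-0.3, 0.6, -1.5]
opening: 0.0143
```

>>> {"op": "step_arm", "data": {
  "increments": [
    [0,23,-22,0],
    [0,23,-22,0],
    [0,23,-22,0],
    [0,23,-22,0],
    [0,23,-22,0],
    [0,23,-22,0],
    [0,23,-22,0],
    [0,23,-22,0],
    [0,22,-23,0],
    [0,22,-23,0]
  ]
}}

```text
t: 11.23
tool_pos: [0.5521, 0.1121, 0.256]
ee_rot: [[0.0, 0.516, 0.857], [-0.0, 0.857, -0.516], [-1.0, 0.0, 0.0]]
wrist_force: [1.4, 0.6, -0.5]
opening: 0.0136
```

>>> {"op": "step_arm", "data": {
  "increments": [
    [0,0,0,-0.112],
    [0,0,0,-0.112],
    [0,0,0,-0.112],
    [0,0,0,-0.112],
    [0,0,0,-0.113],
    [0,0,0,-0.113],
    [0,0,0,-0.113],
    [0,0,0,-0.113],
    [0,0,0,-0.113],
    [0,0,0,0]
  ]
}}

```text
t: 12.07
tool_pos: [0.5526, 0.1104, 0.2556]
ee_rot: [[-0.0, -0.457, 0.889], [0.0, 0.889, 0.457], [-1.0, 0.0, -0.0]]
wrist_force: [0.0, 0.2, -0.8]
opening: 0.0135
```

```bash
python3 - <<'E'
from h import *
import pickle
s=ctrl.read_state(); R=np.array(s["ee_rot"]); t=np.array(s["tool_pos"])
print(t,(R.T@(np.array([.5526,.1109,.2])-t))*1e3,np.degrees(np.arctan2(R[1,2],R[0,2])),s["opening"],s["wrist_force"],np.round(s["joint_pos"],2))
o=[]
for n in("side","scene","wrist"):
    c=cap(n); pickle.dump(c,open(n+"6.pkl","wb")); u,v=proj(c,[.5526,.1109,.16]) ; print(n,u,v)
    if n!="wrist":
        x0,y0=int(u)-40,int(v)-40; print(x0,y0); o.append(cv2.resize(c["im"][y0:y0+80,x0:x0+80],(400,400),interpolation=2))
cv2.imwrite("pics/held.png",np.hstack(o)[:,:,::-1])
E
```

```text
[0.5526023  0.11044435 0.25561937] [55.61940066  0.3980314   0.21325699] 27.2093778880211 0.013524261003669064 [ 0.0476798   0.20615094 -0.84084826] [ 0.5   0.55 -0.99  1.8   0.52  1.09  1.37]
side 273.9383395372345 171.52156896117393
233 131
scene 294.12923472997045 173.88662081539098
254 133
wrist 257.78139858471576 216.47437632881216
```

View pics/held.png

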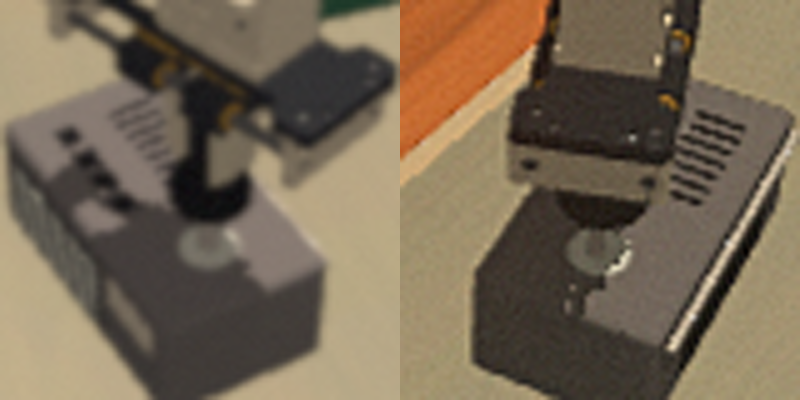

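The knob is held upright above the spindle (side crop about (208,190)). I'll trim the lateral error and go down in steps, watching the force.

>>> {"op": "step_arm", "data": {
  "increments": [
    [2,0.4,0.2,0],
    [2,0,0,0],
    [2,0,0,0],
    [2,0,0,0],
    [2,0,0,0],
    [2,0,0,0],
    [2,0,0,0],
    [2,0,0,0],
    [0,0,0,0],
    [0,0,0,0]
  ]
}}

```text
t: 13.05
tool_pos: [0.5525, 0.1111, 0.2391]
ee_rot: [[-0.0, -0.454, 0.891], [0.0, 0.891, 0.454], [-1.0, 0.0, -0.0]]
wrist_force: [-0.4, 0.5, -0.4]
opening: 0.0138
```

>>> {"op": "step_arm", "data": {
  "increments": [
    [1,0,0,0],
    [1,0,0,0],
    [1,0,0,0],
    [1,0,0,0],
    [1,0,0,0],
    [1,0,0,0],
    [1,0,0,0],
    [1,0,0,0],
    [0,0,0,0],
    [0,0,0,0]
  ]
}}

```text
t: 13.88
tool_pos: [0.5526, 0.1111, 0.2312]
ee_rot: [[0.0, -0.454, 0.891], [0.0, 0.891, 0.454], [-1.0, 0.0, 0.0]]
wrist_force: [-0.5, 0.1, -1.2]
opening: 0.0136
```

```bash
python3 - <<'E'
from h import *
s=ctrl.read_state(); R=np.array(s["ee_rot"]); t=np.array(s["tool_pos"])
print(t,(R.T@(np.array([.5526,.1109,.2162])-t))*1e3,np.degrees(np.arctan2(R[1,2],R[0,2])),s["opening"],s["wrist_force"],s["moment"])
E
```

```text
[0.55256011 0.11114025 0.23120547] [15.00543163 -0.23409854 -0.07536959] 26.99695890572003 0.01360106840421845 [-0.47671812  0.07593109 -1.21238056] [ 0.13486103 -0.1170521   0.01006016]
```

Now 4 mm past the tip height with no force, so the bore has entered. Continuing.

>>> {"op": "step_arm", "data": {
  "increments": [
    [1,0,0,0],
    [1,0,0,0],
    [1,0,0,0],
    [1,0,0,0],
    [1,0,0,0],
    [1,0,0,0],
    [1,0,0,0],
    [1,0,0,0],
    [0,0,0,0],
    [0,0,0,0]
  ]
}}

```text
t: 14.72
tool_pos: [0.5525, 0.1111, 0.2232]
ee_rot: [[-0.0, -0.454, 0.891], [0.0, 0.891, 0.454], [-1.0, 0.0, 0.0]]
wrist_force: [0.0, -0.2, -0.4]
opening: 0.0135
```

>>> {"op": "step_arm", "data": {
  "increments": [
    [0.5,0,0,0],
    [0.5,0,0,0],
    [0.5,0,0,0],
    [0.5,0,0,0],
    [0.5,0,0,0],
    [0.5,0,0,0],
    [0,0,0,0],
    [0,0,0,0],
    [0,0,0,0],
    [0,0,0,0]
  ]
}}

```text
t: 15.55
tool_pos: [0.5526, 0.1111, 0.2204]
ee_rot: [[0.0, -0.454, 0.891], [-0.0, 0.891, 0.454], [-1.0, -0.0, 0.0]]
wrist_force: [-0.1, 0.0, 2.9]
opening: 0.0137
```

The spring starts to resist at the expected home height, at 3 N. Pressing in.

>>> {"op": "step_arm", "data": {
  "increments": [
    [0.5,0,0,0],
    [0.5,0,0,0],
    [0.5,0,0,0],
    [0.5,0,0,0],
    [0.5,0,0,0],
    [0.5,0,0,0],
    [0.5,0,0,0],
    [0,0,0,0],
    [0,0,0,0],
    [0,0,0,0]
  ]
}}

```text
t: 16.38
tool_pos: [0.5526, 0.1112, 0.2173]
ee_rot: [[0.0, -0.454, 0.891], [-0.0, 0.891, 0.454], [-1.0, -0.0, 0.0]]
wrist_force: [-2.5, -1.4, 7.4]
opening: 0.0136
```

>>> {"op": "step_arm", "data": {
  "increments": [
    [0.5,0,0,0],
    [0.5,0,0,0],
    [0.5,0,0,0],
    [0,0,0,0],
    [0,0,0,0],
    [0,0,0,0],
    [0,0,0,0],
    [0,0,0,0],
    [0,0,0,0],
    [0,0,0,0]
  ]
}}

```text
t: 17.22
tool_pos: [0.5527, 0.1112, 0.216]
ee_rot: [[0.001, -0.454, 0.891], [-0.0, 0.891, 0.454], [-1.0, -0.001, 0.0]]
wrist_force: [-3.3, -0.8, 10.7]
opening: 0.0137
```

The force follows the spring curve, about 4.5 mm at 10.7 N. I'll press a little further to seat it at the stop and then check.

>>> {"op": "step_arm", "data": {
  "increments": [
    [0.5,0,-0.2,0],
    [0.5,0,0,0],
    [0.5,0,0,0],
    [0,0,0,0],
    [0,0,0,0],
    [0,0,0,0],
    [0,0,0,0],
    [0,0,0,0],
    [0,0,0,0],
    [0,0,0,0]
  ]
}}

```text
t: 18.05
tool_pos: [0.5527, 0.1113, 0.2157]
ee_rot: [[0.001, -0.454, 0.891], [-0.001, 0.891, 0.454], [-1.0, -0.002, 0.001]]
wrist_force: [-4.7, -2.1, 19.0]
opening: 0.0135
```

```bash
python3 - <<'E'
from h import *
s=ctrl.read_state(); R=np.array(s["ee_rot"]); print(s["t"],s["tool_pos"],np.degrees(np.arctan2(R[1,2],R[0,2])),s["wrist_force"],s["moment"],s["opening"])
o=[]
for n in("side","scene"):
    c=cap(n); u,v=proj(c,[.5526,.1109,.14]); x0,y0=int(u)-40,int(v)-40; o.append(cv2.resize(c["im"][y0:y0+80,x0:x0+80],(400,400),interpolation=2))
cv2.imwrite("pics/fin.png",np.hstack(o)[:,:,::-1])
E
```

```text
18.05 [0.55274808 0.11131821 0.21569533] 27.003913470236203 [-4.6757042  -2.12745291 18.9794693 ] [-0.4616504   1.17134738 -0.02861968] 0.013499747613455848
```

View pics/fin.png

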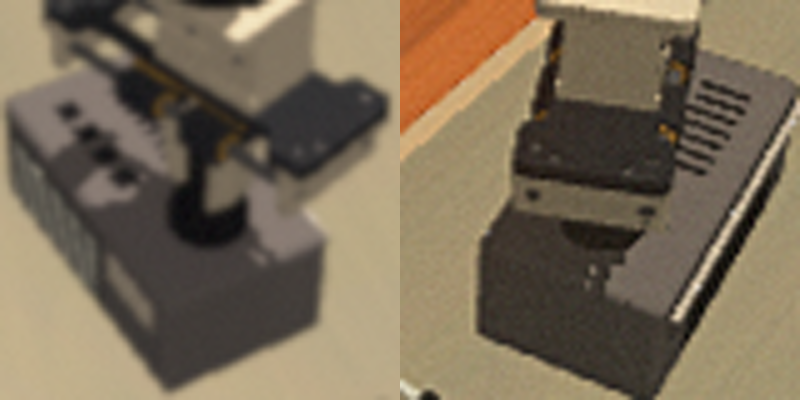

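Both views show the knob seated low on the radio, covering the disc. At 19 N it has stopped moving, so the stop is reached. Handing in.

```bash
python3 -c "
from station import ctrl
s=ctrl.read_state();print(s['t'],s['tool_pos'],s['wrist_force']);print(ctrl.hand_in())"
```

```text
18.15 [0.55275663 0.11128614 0.21570542] [-5.44628933 -2.04623576 17.19192434]
the job is handed in; nothing more can be done
None
```

The knob is on the spindle and pressed in to the stop, and I handed the job in with the gripper still holding it down. `hand_in` gives no verdict.

- **Alignment:** I gripped the knob by its bar, lifted it and turned it so its nose faces the spindle's flat, which measured 27°. The final tool angle was 27.0°.
- **Seating:** The bore slid over the spindle with no noticeable force. The spring began to resist at about 3 N, at the expected home height.
- **Pressing:** The force followed the spring's curve to about 11 N, then rose to 17–19 N with almost no further movement, so the stop was reached. The tool moved down about 5 mm from home.
- **Final state:** The job took 18.2 s of the 40 s. The grip opening read 13.5 mm against the bar's nominal 14 mm, steady since the grasp. The last side and scene pictures show the knob low on the radio.

**Checks that disagreed:**
- A sideways force of about 5 N remained. I made one 0.2 mm nudge to relieve it, but it still grew as I pressed.
- One camera pair put the radio's top about 4 mm too high, and one put the knob's skirt about 10 mm too low. I used the given heights there, and the contact heights agreed with them.
- My first automatic knob detection failed, so I measured the knob from enlarged wrist pictures instead.
- I did not re-photograph the other things on the shelf up close. Every move was planned to clear them, and I felt no unexpected contact.

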